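Bed a captive nut in a plywood nest block

TASK

The plywood nest block lies underside up: nudge the loose hexagon nut across the wood, never lifting it, until it drops into the empty hexagonal pocket, and press it down level on the pocket's floor with about 10 N for half a second to bed it. Then swing the steel keeper with the red knob across the nut until it rests against its stop. The pocket must be found by feel and the wood is soft, so keep every touch light (nowhere more than 25 N), and leave the other things on the bench where they are.

Things in the scene. Friction and masses are not known exactly. Their poses are not given: they have to be found in the camera images.
- block: Plywood block on a rubber pad, fixed, 214 x 244 mm; origin at the centre of its underside on the bench, x and y along its edges, z up. Its glued-on face sheet (200 x 230 mm; top 43.5 mm above this origin) was set by eye: the sheet, with pocket, keeper and chambers, lies up to 4 mm off in block x and y and turned up to 2 degrees, so places given below are those of the drawing.
- sheet_mid (a point): Middle of the sheet's upper surface by the drawing, axes as the block's. The nut slides on this surface. From here: three round chambers, 40 mm wide, 6.5 mm deep, at x = 50, y = -52, 0 and 52 mm (keep the nut out of them); at x = 78, y = -94 and 94 mm two nuts already fitted under fixed dark keepers, knobs 20 mm high.
- pocket_mark (a point): Centre of the mouth of the empty hexagonal pocket by the drawing, level with the sheet's surface, axes as the block's (50 mm to -x and 60 mm to -y of sheet_mid). The real pocket lies up to 6 mm from here in x or y, to be found by feel. It is 26.2 mm across flats, flats facing block +y and -y, corners +x and -x; 6.5 mm deep, flat floor, edges barely broken.
- nut: Loose bright steel thin hexagon nut lying flat on the sheet: 24 mm across flats, 27.7 mm across corners, 8 mm high, bore 16 mm, about 20 g. Origin at the centre of its underside, z up, one pair of flats facing its own +y and -y. Home in the pocket its origin lies 6.5 mm below pocket_mark and its top stands 1.5 mm proud of the sheet.
- keeper (a joint): Dark steel turn-tab, 14 mm wide, 2.5 to 5.5 mm above the sheet, on a brass pivot screw (7 mm high) 42 mm to block +x of the real pocket. Red knob, 12 mm diameter, up to 21.5 mm above the sheet, 46 mm from the pivot. Rad: 0 = on its stop, pointing to block -x over the pocket; 1.57 = pointing to block -y. Closes clockwise seen from above, about 3 N at the knob, stays where left; passes over only a nut that is home.
- foot: Black screw-in levelling foot standing on the bench, base 42 mm diameter, 50 mm high; origin at the centre of its underside. Leave alone.
- driver: Screwdriver with red handle lying on the bench, about 0.2 m long along its x. Leave alone.
- screws: Small clear jar with brass-coloured lid, 50 mm diameter, 55 mm high; origin at the centre of its underside. Leave alone.
Not all that is in view belongs to the job. Several things have the shape of the nut; the one meant has the colours described above.

How it is judged (in metres and radians):
On the way:
1. the nut lies home in the pocket and is pressed down there by the fingers with 6 N or more, the keeper still open (z of nut in the frame of pocket_mark below -0.005 m and horizontal distance between nut and pocket_mark below 0.012 m and angle between nut's own z axis and vertical below 0.08 rad and contact force between the fingers and nut above 6 N and value of joint keeper above 0.7 rad), for 0.4 s.
At the end, for the whole second after the job is handed in: The nut lies in the pocket, its underside at least 5 mm below the sheet's surface, level within 0.08 rad and at rest, and the keeper lies across it within 0.05 rad of its stop (z of nut in the frame of pocket_mark below -0.005 m and horizontal distance between nut and pocket_mark below 0.012 m and angle between nut's own z axis and vertical below 0.08 rad and value of joint keeper below 0.05 rad and linear speed of nut below 0.01 m/s); the robot touches nothing.
It fails at once if the nut is lifted more than 8 mm off the sheet (z of nut in the frame of pocket_mark above 0.008 m).
It fails at once if the fingers press, pinch or push anything with more than 25 N (contact force between the fingers and anything else above 25 N).
It fails at once if the levelling foot is moved (distance of foot from where it was at the start of the episode above 0.015 m).
It fails at once if the screwdriver is moved (distance of driver from where it was at the start of the episode above 0.02 m).
It fails at once if the screw jar is moved (distance of screws from where it was at the start of the episode above 0.015 m).
It also fails if it takes over 67 s, if anything falls off the work surface, if the arm or the gripper's body presses on something with over 40 N, if the wrist force passes 120 N, or if a joint passes its speed limit or range.

ROBOT

A 7-joint arm with a two-finger parallel gripper is mounted at the origin on the work surface. World frame = base frame: x ahead of the robot, y to its left, z up, the work surface at z = 0. Lengths are in mm, angles in rad, forces in N, time in s.
With the tool pointing down it reaches from about 425 to 875 mm from the base axis. Payload 8.4 kg.
Tool frame: the origin (TCP) lies midway between the tips of the shut fingers; the grasp point (between the pads) lies 19 mm behind it; z points along the fingers, x is the direction in which the jaws open and shut, and the axes are right-handed (so a half turn about z gives the same grasp; the last joint's range is limited). The gripper opens to 87 mm and grips with 3 to 60 N. Pads are 19 mm wide; open, the fingers measure 117 mm over their backs; the gripper's body (75 mm by 190 mm) begins 51 mm behind the grasp point.
Start: joints at [1.164, 0.333, 0.04, 1.465, -0.013, 1.343, -0.059], TCP at [196.903, -619.428, 201.746] pointing down, gripper open.
Joint ranges: [-2.58, 2.58], [-0.38, 2.09], [-1.3, 1.39], [0.25, 2.4], [-1.5, 4.64], [0.08, 2.09], [-2.65, 2.65]. Speed limits (rad/s): [2.22, 2.22, 2.79, 2.79, 3.14, 3.14, 3.14].

INTERFACE

Orientations are given as a rotation vector (axis times angle).
In Python, from station import env gives the robot as it stands.
- The arm moves only by the tool step_arm, never from a script. Its arguments are lists of equal length, an entry for each row: "grip": the opening, from 0 (shut) to 1 (fully open); "travel": the shift along the world's x, y, z in units of 40 mm (1.0 is 40 mm), a list of three; "twist": the turn about the world's z in units of 6 degrees (1.0 is 6 degrees). In form: {"grip": [grip, ...], "travel": [[x, y, z], ...], "twist": [twist, ...]}. A call has 1 to 12 rows; each row is the pose to reach, as a shift and turn from the pose measured when the call began; what a row does not reach only later rows make up. A row lasts 1/10 s, in which the tool goes at most 50 mm and 8.59 degrees, less where a joint would pass 70% of its speed; a pose out of reach is approached as far as the arm can. A call with a gripper value outside its range is refused whole. The fingers move at their own pace and stop on an object; "grip_force" is the grip in N (left out, the last holds). Time passes only in rows, so rows that repeat a pose let the fingers close. It gives the time, the measured TCP pose, the force and the opening at its end, in the units of the state.
- env.observe(): the state, without advancing time (a new reading comes with each control period).
- env.camera(name): name is "side" or "top"; returns a dict with "image" (420x560x3 uint8, red, green, blue), "fx", "fy", "cx", "cy" (pixels), "dist_coeffs" ([k1, k2, p1, p2, k3] as OpenCV has them; the pictures are not rectified), "rvec" (rotation vector, rad) and "tvec" (3), from world to camera coordinates, as OpenCV has them. Camera axes: x right, y down, z forward; pixel columns grow to the right and rows downward; lengths in mm; the calibration is good to about 2 mm. A picture is of the moment at which its call begins. There is no depth.
- env.hand_in(): hands the job in, once; it reports no verdict.
Trained networks look in the newest picture that a camera, given by its name, has taken for a name from the list of things; names that differ only in an ending like _2 or _b are one class to them, and where a whole thing is asked for, a point or a joint stands for the part that bears it (a point fixed in the world has none). Each returns a list of dicts, best first, with "p" (0 to 1); they miss things now and then, are a little off and sometimes report something else, mostly with a low value. They report only what shows in the picture. A call takes as long as a camera call. They do not tell look-alikes from the thing itself.
- env.look_for(camera, query): "box" ([left, top, width, height] as shares, 0 to 1, of the picture: columns of its width, rows of its height, round what is visible of it).
The state is a dict: "time": time; "joints": joint angles; "qvel": joint speeds; "joint_torque": joint torques, N m; "tool_pos": TCP position; "tcp_rot": TCP orientation; "wrist_force": force on the tool from outside, world axes, zero at the start; "wrist_torque": the same for the moment, N m; "finger_gap": opening from 0.0 (shut) to 1.0 (fully open).
Only numpy, scipy, OpenCV 4.12 (cv2) and the standard library are available. Lean on these libraries where they do the work, as an engineer would, in place of code of your own. Each camera call takes 0.05 s, during which the arm holds its last target.

## Working session

There is one attempt and no reset: what is moved stays moved. The work goes in short steps, Python scripts to look and compute and a tool call to move; the robot and the scene stay as the last step left them, time stands still between calls to the robot, and variables do not carry over. Pictures are saved under pics/ and viewed, and the job is handed in when it is done.

Besides the shell and the picture viewer there is one more tool, called after "Call:" by a JSON object that holds its "name" and its "arguments", one argument or row to a line. step_arm: Moves the arm, as the interface text tells. Its arguments: {"type":"object","properties":{"grip":{"type":"array"},"travel":{"type":"array"},"twist":{"type":"array"},"grip_force":{"type":"number"}},"required":["grip","travel","twist"]}

```bash
ls; mkdir -p pics; cat > h.py <<'E'
import numpy as np, cv2, pickle
from station import env
def cam(n,save=None):
    c=env.camera(n)
    pickle.dump(c,open(f'{n}.pkl','wb'))
    if save: cv2.imwrite(f'pics/{save}.png',c['image'][:,:,::-1])
    return c
def load(n): return pickle.load(open(f'{n}.pkl','rb'))
def KD(c): return np.array([[c['fx'],0,c['cx']],[0,c['fy'],c['cy']],[0,0,1]]),np.array(c['dist_coeffs'],float)
def px2w(c,uv,z):
    K,D=KD(c);uv=np.array(uv,float).reshape(-1,1,2)
    n=cv2.undistortPoints(uv,K,D).reshape(-1,2)
    R,_=cv2.Rodrigues(np.array(c['rvec'],float));t=np.array(c['tvec'],float).reshape(3)
    C=-R.T@t; d=np.c_[n,np.ones(len(n))]@R
    s=(z-C[2])/d[:,2]
    return C+d*s[:,None]
def w2px(c,P):
    K,D=KD(c)
    return cv2.projectPoints(np.array(P,float).reshape(-1,1,3),np.array(c['rvec'],float),np.array(c['tvec'],float),K,D)[0].reshape(-1,2)
E
python3 - <<'E'
from h import *
for n in('top','side'):
    c=cam(n,n+'0')
    R,_=cv2.Rodrigues(np.array(c['rvec'],float));print(n,-R.T@np.array(c['tvec']).reshape(3),c['fx'])
    for q in('block','nut','keeper','foot','driver','screws'):
        print(q,[(round(d['p'],2),[round(b*s) for b,s in zip(d['box'],(560,420,560,420))]) for d in env.look_for(n,q)][:5])
s=env.observe();print(s)
E
```

```text
pics
top [428.83662958  61.39390108 901.26699303] 482.91605382364185
block [(0.77, [260, 130, 164, 169])]
nut [(0.67, [337, 113, 11, 7]), (0.47, [231, 297, -2, 1]), (0.41, [315, 230, 12, 10])]
keeper [(0.64, [376, 226, 32, 12])]
foot [(0.69, [435, 240, 20, 25])]
driver [(0.88, [229, 154, 23, 102])]
screws [(0.82, [444, 194, 30, 31])]
side [ 141.7825494  -419.94691027  593.51006702] 498.0602034101369
block [(0.96, [203, 198, 211, 142])]
nut [(0.69, [191, 295, 18, 18]), (0.61, [267, 217, 11, 11]), (0.52, [157, 223, 11, 11]), (0.48, [374, 195, 8, 8])]
keeper [(0.58, [314, 251, 26, 25])]
foot [(0.73, [354, 314, 29, 34])]
driver []
screws [(0.78, [407, 283, 35, 50]), (0.41, [354, 310, 33, 37])]
{'time': 0.7, 'joints': array([ 1.1637741 ,  0.33314539,  0.03988406,  1.46539615, -0.0134408 ,
        1.34328192, -0.05848449]), 'qvel': array([ 8.53063896e-04,  5.17478280e-04, -8.65290816e-04, -1.02475585e-03,
        2.41335963e-03,  8.70504842e-04,  2.33877561e-05]), 'joint_torque': array([ 3.60848408e-04, -6.55950880e+01,  1.33250076e+00, -4.04003012e+01,
       -5.98279713e-02,  3.47462506e-02,  9.25206177e-05]), 'tool_pos': array([ 196.94736441, -619.42522707,  201.78286349]), 'tcp_rot': array([-2.53570763e+00,  1.85462119e+00, -9.24481485e-05]), 'wrist_force': array([ 0.23416955, -0.19880711,  0.4682925 ]), 'wrist_torque': array([ 0.02517949, -0.03618883,  0.02148951]), 'finger_gap': 1.0023136636391647}
```

View pics/top0.png

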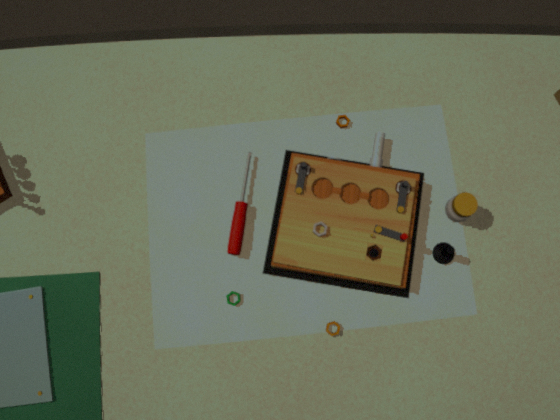

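View pics/side0.png

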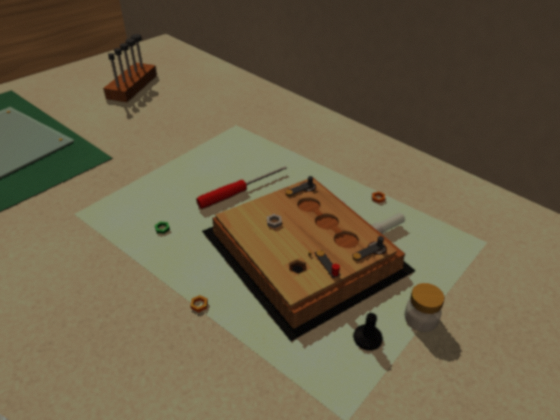

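```bash
python3 - <<'E'
from h import *
c=load('top');cv2.imwrite('pics/top0z.png',cv2.resize(c['image'][125:305,250:430,::-1],(600*180//180,600),interpolation=cv2.INTER_CUBIC))
c=load('side');cv2.imwrite('pics/side0z.png',cv2.resize(c['image'][190:350,190:420,::-1],(800,556),interpolation=cv2.INTER_CUBIC))
E
```

```text
(no output)
```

View pics/top0z.png

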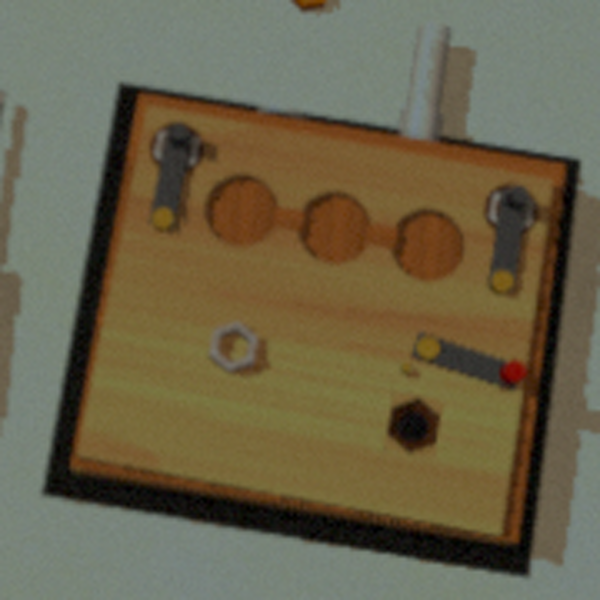

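View pics/side0z.png

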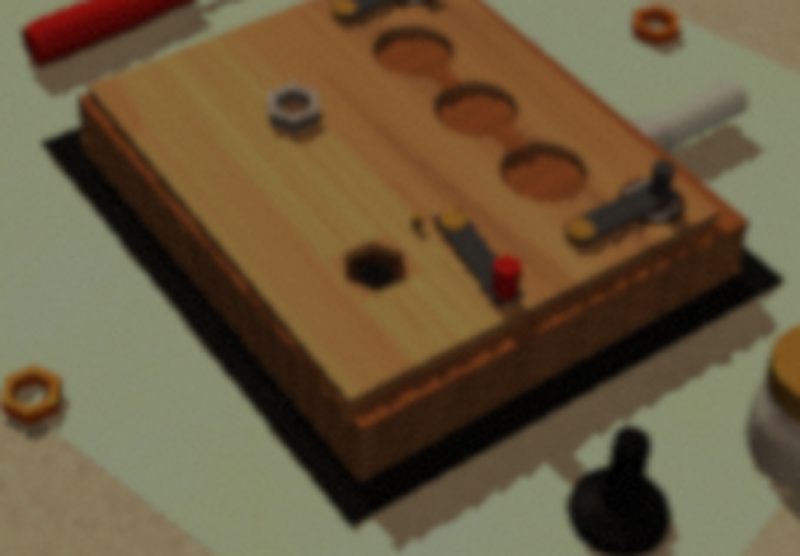

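```bash
python3 - <<'E'
from h import *
T=load('top');S=load('side')
tz=lambda p:np.array(p)/ (600/180)+[250,125]-.35
sz=lambda p:np.array(p)/(800/230)+[190,190]-.35
np.set_printoptions(precision=1,suppress=True)
F=dict(nut=((236,346),(295,105),48),pocket=((414,424),(375,266),43.5),pivot=((429,347),(454,219),50.5),knob=((513,372),(508,262),65),ch1=((242,210),(413,52),43.5),ch2=((335,228),(476,110),43.5),ch3=((428,245),(543,172),43.5))
for k,(a,b,z) in F.items(): print(k,px2w(T,tz(a),z)[0],px2w(S,sz(b),z)[0])
# sheet / block corners in top
print('blk top', px2w(T,tz([(135,95),(562,160),(515,545),(72,472)]),43.5))
print('pad', px2w(T,tz([(121,85),(578,160),(528,574),(45,492)]),0))
for n,(r,k) in dict(pocket=((385,395,445,455),'top')).items():pass
g=cv2.cvtColor(cv2.resize(T['image'][220:275,300:420],None,fx=6.6,fy=6.6,interpolation=cv2.INTER_CUBIC),cv2.COLOR_RGB2BGR)
g=cv2.convertScaleAbs(g,alpha=1.5)
cv2.imwrite('pics/nk.png',g)
E
```

```text
nut [576.   23.5  48. ] [577.1  26.3  48. ]
pocket [531.9 -70.9  43.5] [531.1 -70.4  43.5]
pivot [572.4 -80.2  50.5] [571.6 -79.8  50.5]
knob [ 555.4 -121.7   65. ] [ 557.2 -121.6   65. ]
ch1 [652.6  17.5  43.5] [650.9  17.2  43.5]
ch2 [641.2 -33.3  43.5] [640.1 -33.7  43.5]
ch3 [630.4 -84.1  43.5] [629.3 -83.9  43.5]
blk top [[ 720.6   75.1   43.5]
 [ 677.3 -162.3   43.5]
 [ 465.7 -121.6   43.5]
 [ 510.9  112.9   43.5]]
pad [[ 741.8   83.9    0. ]
 [ 689.7 -183.1    0. ]
 [ 451.3 -137.2    0. ]
 [ 504.2  130.8    0. ]]
```

View pics/nk.png

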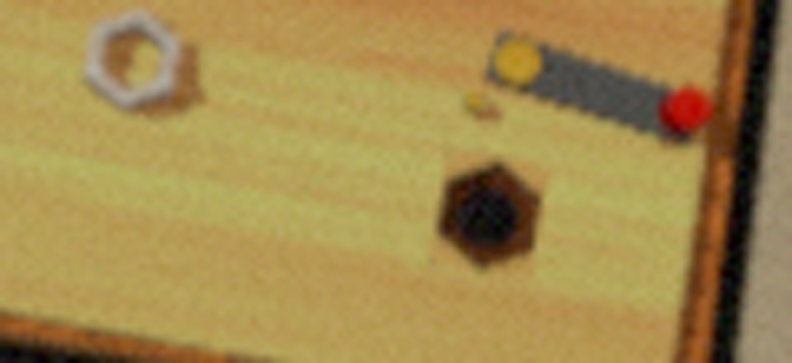

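Candidates (top picture): the bright steel nut at (320,229), an orange ring at (343,122), another at (333,328), a green one at (234,298), and two fitted nuts under dark keepers at (303,169) and (404,186). Only (320,229) is bright, loose and on the sheet, and the close crop confirms it. The pocket shows at (374,252) and the red knob at (404,237). I'll move over it now.

Call:
{"name": "step_arm", "arguments": {
  "grip": [1, 1, 1, 1, 1, 1, 1, 0.8, 0.7, 0.6, 0.6, 0.6],
  "travel": [
    [0.54, 0.92, 0],
    [1.08, 1.84, 0],
    [1.62, 2.75, 0],
    [2.16, 3.67, 0],
    [2.7, 4.6, 0],
    [3.25, 5.5, 0],
    [3.8, 6.42, 0],
    [4.35, 7.35, 0],
    [4.9, 8.25, 0],
    [5.4, 9.2, 0],
    [5.95, 10.1, 0],
    [6.5, 11, 0]
  ],
  "twist": [-0.5, -1, -1.5, -2, -2.5, -3, -3.5, -4, -4.5, -5, -5, -5]
}}

```text
time: 1.9
tool_pos: [457.6, -177.9, 202.1]
tcp_rot: [-1.969, 2.448, -0.001]
wrist_force: [0.2, -1.0, 0.1]
finger_gap: 0.646
```

Call:
{"name": "step_arm", "arguments": {
  "grip": [0.6, 0.6, 0.6, 0.6, 0.6, 0.6, 0.6, 0.6],
  "travel": [
    [0.5, 0.85, -0.3],
    [1.0, 1.7, -0.6],
    [1.5, 2.55, -1.0],
    [2.0, 3.4, -1.4],
    [2.5, 4.25, -1.9],
    [2.97, 5.06, -2.4],
    [2.97, 5.06, -2.8],
    [2.97, 5.06, -2.8]
  ],
  "twist": [0, 0, 0, 0, 0, 0, 0, 0]
}}

```text
time: 2.7
tool_pos: [574.8, 25.2, 87.7]
tcp_rot: [1.97, -2.444, -0.003]
wrist_force: [0.5, -0.9, 0.5]
finger_gap: 0.601
```

```bash
cat > st.py <<'E'
from h import *
from scipy.spatial.transform import Rotation as Ro
def st():
    s=env.observe();x=Ro.from_rotvec(s['tcp_rot']).as_matrix()[:,0]
    print('t',round(s['time'],2),'pos',s['tool_pos'].round(2),'yaw',np.degrees(np.arctan2(x[1],x[0])).round(2),'F',s['wrist_force'].round(2),'gap',round(s['finger_gap']*87,1),'j7',s['joints'][6].round(2))
    return s
def views(tag,x0=300,y0=200,x1=440,y1=290,sx0=240,sy0=190,sx1=380,sy1=310):
    a=cam('top')['image'][y0:y1,x0:x1];b=cam('side')['image'][sy0:sy1,sx0:sx1]
    f=lambda m:cv2.convertScaleAbs(cv2.resize(m,(400*1,int(400*m.shape[0]/m.shape[1])),interpolation=cv2.INTER_CUBIC),alpha=1.4)
    a,b=f(a),f(b);h=max(len(a),len(b));o=np.zeros((h,800,3),np.uint8);o[:len(a),:400]=a;o[:len(b),400:]=b
    cv2.imwrite(f'pics/{tag}.png',o[:,:,::-1])
E
python3 - <<'E'
from st import *
st();views('v1')
E
```

```text
t 2.7 pos [574.83  25.2   87.74] yaw -102.27 F [ 0.51 -0.9   0.45] gap 52.3 j7 -2.04
```

View pics/v1.png

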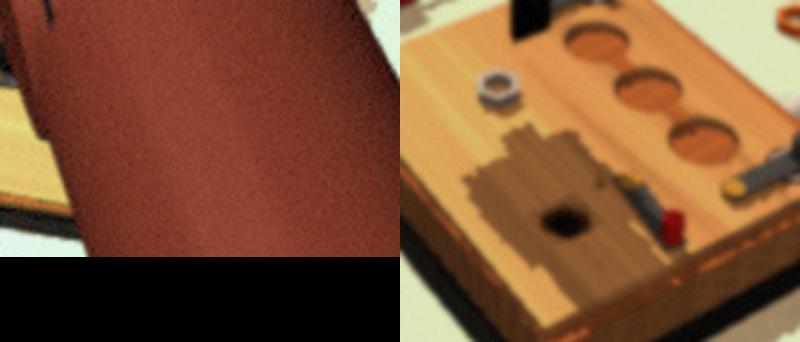

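```bash
python3 - <<'E'
from st import *
S=load('side');j=np.array([np.cos(np.radians(-102.3)),np.sin(np.radians(-102.3)),0])
p=np.array([574.8,25.2,87.7])
for s in(-41,-26,0,26,41): print(s,w2px(S,p+s*j).round())
cv2.imwrite('pics/s2.png',cv2.convertScaleAbs(cv2.resize(S['image'][130:290,200:400,::-1],(800,640))[:600],alpha=1.4))
E
```

```text
-41 [[261. 189.]]
-26 [[265. 194.]]
0 [[274. 202.]]
26 [[283. 211.]]
41 [[288. 216.]]
```

View pics/s2.png

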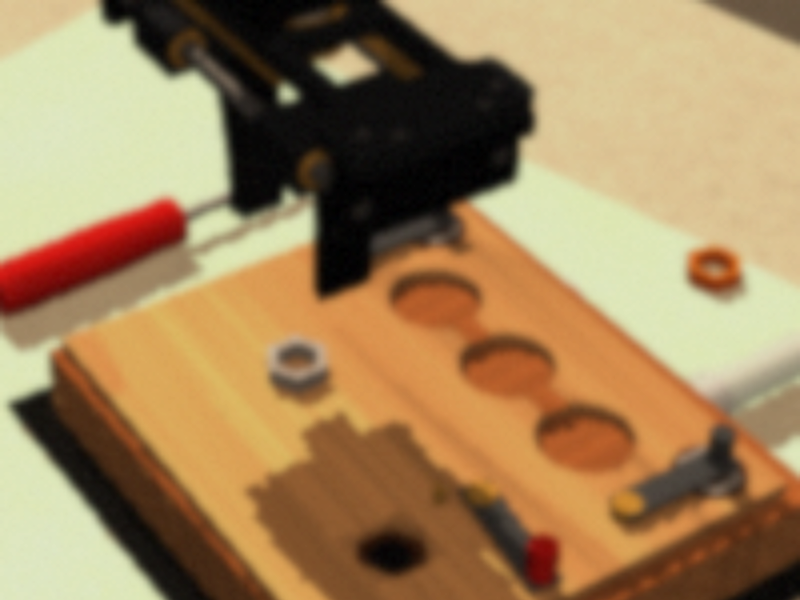

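```bash
python3 - <<'E'
from st import *
S=load('side');j=np.array([np.cos(np.radians(-102.3)),np.sin(np.radians(-102.3)),0]);k=np.array([-j[1],j[0],0])
p=np.array([574.8,25.2,87.7])
for dz in(0,10,20):
  print(dz,[w2px(S,p+s*j+w*k+[0,0,dz])[0].round(0).tolist() for s in(26,41,-26,-41) for w in(-9.5,9.5)])
E
```

```text
0 [[278.0, 213.0], [288.0, 209.0], [283.0, 218.0], [293.0, 214.0], [260.0, 196.0], [270.0, 192.0], [256.0, 191.0], [266.0, 187.0]]
10 [[278.0, 208.0], [288.0, 204.0], [283.0, 214.0], [293.0, 209.0], [260.0, 191.0], [270.0, 187.0], [256.0, 186.0], [266.0, 182.0]]
20 [[278.0, 203.0], [288.0, 199.0], [283.0, 209.0], [293.0, 204.0], [260.0, 186.0], [270.0, 182.0], [255.0, 181.0], [265.0, 178.0]]
```

Call:
{"name": "step_arm", "arguments": {
  "grip": [0.4, 0.4, 0.4, 0.4, 0.4],
  "travel": [
    [0.03, 0, 0],
    [0.03, 0, -0.2],
    [0.03, 0, -0.4],
    [0.03, 0, -0.4],
    [0.03, 0, -0.4]
  ],
  "twist": [0, 0, 0, 0, 0]
}}

```text
time: 3.3
tool_pos: [577.0, 23.2, 74.1]
tcp_rot: [1.967, -2.448, 0.001]
wrist_force: [0.1, 0.1, 0.2]
finger_gap: 0.408
```

```bash
python3 - <<'E'
from st import *
s=st();S=cam('side');j=np.array([np.cos(np.radians(-102.3)),np.sin(np.radians(-102.3)),0]);k=np.array([-j[1],j[0],0])
p=s['tool_pos'];g=s['finger_gap']*43.5
for dz in(0,10,20):
  print(dz,[w2px(S,p+s*j+w*k+[0,0,dz])[0].round(0).tolist() for s in(g,g+15,-g,-g-15) for w in(-9.5,9.5)])
cv2.imwrite('pics/s3.png',cv2.convertScaleAbs(cv2.resize(S['image'][170:270,220:340,::-1],(720,600),interpolation=cv2.INTER_CUBIC),alpha=1.6))
E
```

```text
t 3.3 pos [577.04  23.21  74.07] yaw -102.46 F [0.11 0.1  0.24] gap 35.5 j7 -2.05
0 [[277.0, 217.0], [287.0, 213.0], [282.0, 222.0], [292.0, 218.0], [265.0, 205.0], [275.0, 201.0], [260.0, 200.0], [270.0, 196.0]]
10 [[277.0, 212.0], [287.0, 208.0], [282.0, 217.0], [292.0, 213.0], [265.0, 200.0], [275.0, 196.0], [260.0, 195.0], [270.0, 191.0]]
20 [[277.0, 207.0], [287.0, 203.0], [282.0, 212.0], [292.0, 208.0], [265.0, 195.0], [275.0, 191.0], [260.0, 190.0], [270.0, 187.0]]
```

View pics/s3.png

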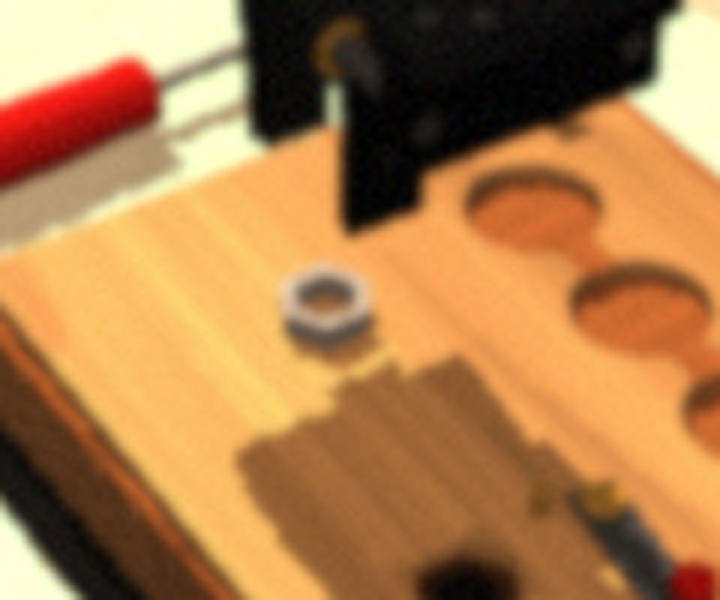

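Call:
{"name": "step_arm", "arguments": {
  "grip": [0.4, 0.4, 0.4],
  "travel": [
    [0, 0, -0.25],
    [0, 0, -0.5],
    [0, 0, -0.5]
  ],
  "twist": [0, 0, 0]
}}

```text
time: 3.65
tool_pos: [575.9, 23.2, 52.3]
tcp_rot: [1.966, -2.447, -0.001]
wrist_force: [0.1, -0.0, -0.4]
finger_gap: 0.402
```

```bash
python3 - <<'E'
from st import *
s=st();S=cam('side');T=cam('top')
a=cv2.resize(S['image'][180:260,230:330,::-1],(600,480),interpolation=cv2.INTER_CUBIC)
b=cv2.resize(T['image'][190:270,280:340,::-1],(200,267))
o=np.zeros((480,800,3),np.uint8);o[:,:600]=a;o[:267,600:]=b
cv2.imwrite('pics/s4.png',cv2.convertScaleAbs(o,alpha=1.6))
E
```

```text
t 3.65 pos [575.94  23.16  52.3 ] yaw -102.44 F [ 0.08 -0.01 -0.37] gap 35.0 j7 -2.06
```

View pics/s4.png

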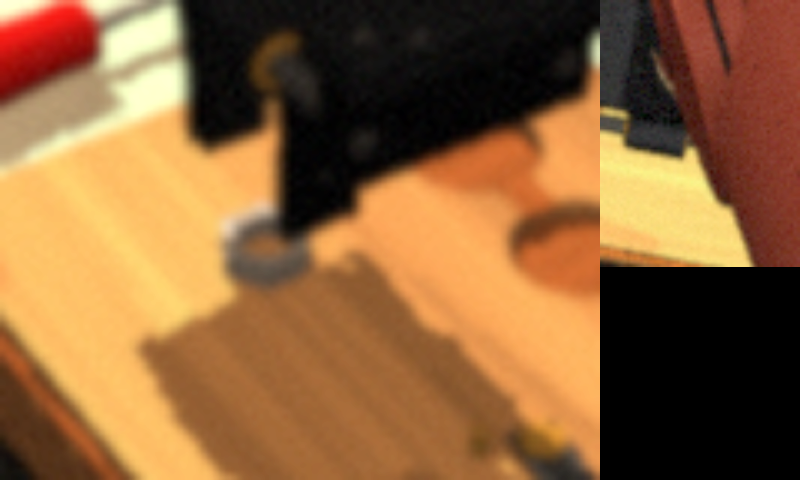

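Call:
{"name": "step_arm", "arguments": {
  "grip": [0.4, 0.4, 0.4, 0.4],
  "travel": [
    [0, 0, -0.06],
    [0, 0, -0.12],
    [0, 0, -0.15],
    [0, 0, -0.15]
  ],
  "twist": [0, 0, 0, 0]
}}

```text
time: 4.15
tool_pos: [576.7, 23.4, 47.6]
tcp_rot: [1.967, -2.448, -0.0]
wrist_force: [-0.1, -0.2, 0.2]
finger_gap: 0.401
```

```bash
python3 - <<'E'
from st import *
s=st();S=cam('side')
j=np.array([np.cos(np.radians(-102.3)),np.sin(np.radians(-102.3)),0]);k=np.array([-j[1],j[0],0])
p=s['tool_pos'];g=s['finger_gap']*43.5
im=S['image'].copy()
a=cv2.resize(im[180:260,230:330,::-1],(800,640),interpolation=cv2.INTER_CUBIC)[:600]
a=cv2.convertScaleAbs(a,alpha=1.8)
for dz,col in((0,(255,0,0)),(19,(0,255,0))):
  for sg in(1,-1):
    q=w2px(S,[p+sg*g*j+w*k+[0,0,dz] for w in(-9.5,9.5)])
    q=((q+.5-[230,180])*8).astype(int);cv2.line(a,tuple(map(int,q[0])),tuple(map(int,q[1])),col,2)
cv2.imwrite('pics/s5.png',a)
E
```

```text
t 4.15 pos [576.74  23.37  47.58] yaw -102.44 F [-0.08 -0.23  0.19] gap 34.9 j7 -2.06
```

View pics/s5.png

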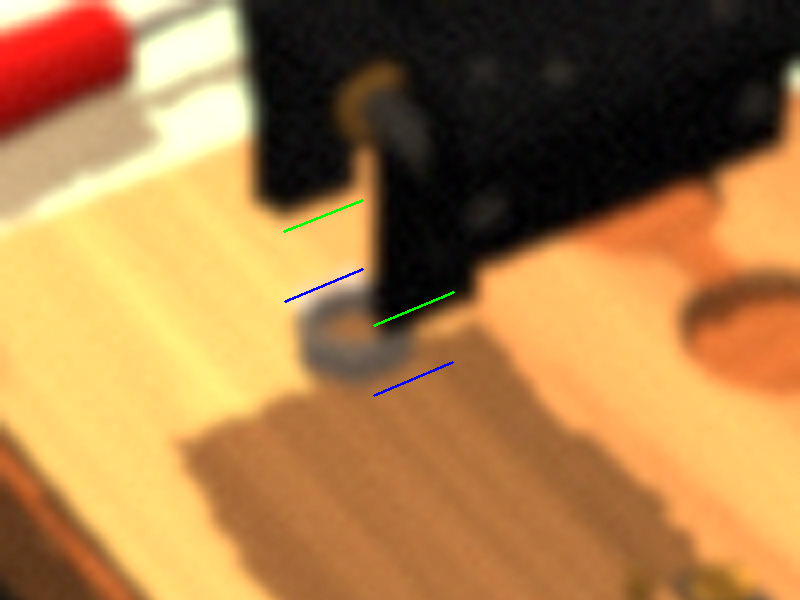

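```bash
python3 - <<'E'
from st import *
s=env.observe();S=load('side')
j=np.array([np.cos(np.radians(-102.3)),np.sin(np.radians(-102.3)),0]);k=np.array([-j[1],j[0],0])
p=s['tool_pos'];g=s['finger_gap']*43.5
a=cv2.convertScaleAbs(cv2.resize(S['image'][80:280,180:420,::-1],(720,600),interpolation=cv2.INTER_CUBIC),alpha=2.2)
def box(h0,jj,kk,col,o=0):
    q=w2px(S,[p+a_*j+b*k+[0,0,h0] for a_,b in((o-jj,-kk),(o+jj,-kk),(o+jj,kk),(o-jj,kk))])
    cv2.polylines(a,[((q+.5-[180,80])*3).astype(np.int32)],True,col,1)
box(70,95,37.5,(0,0,255));box(70,37.5,95,(0,255,255))
box(0,7.5,9.5,(255,0,0),g+7.5);box(0,7.5,9.5,(255,0,0),-g-7.5)
cv2.imwrite('pics/s6.png',a)
E
```

```text
(no output)
```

View pics/s6.png

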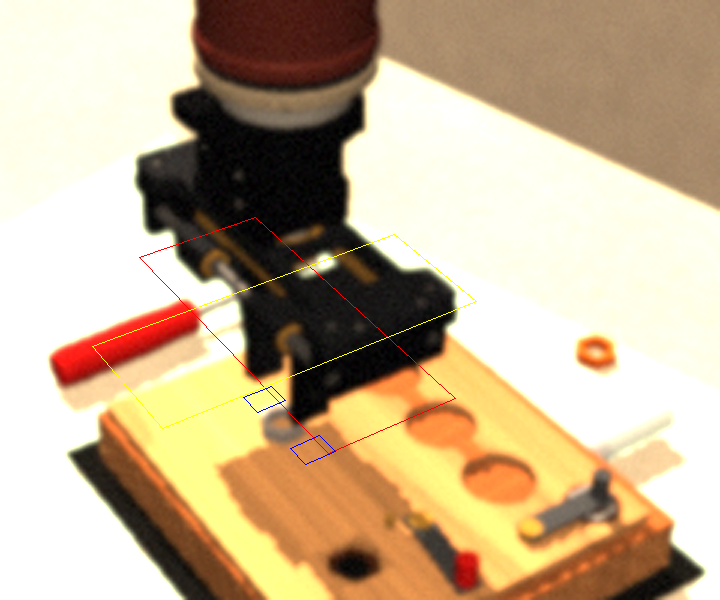

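```bash
python3 - <<'E'
from st import *
s=env.observe();S=cam('top')
j=np.array([np.cos(np.radians(-102.3)),np.sin(np.radians(-102.3)),0]);k=np.array([-j[1],j[0],0])
p=s['tool_pos'];g=s['finger_gap']*43.5
x0,y0=220,130
a=cv2.convertScaleAbs(cv2.resize(S['image'][130:290,220:420,::-1],(750,600),interpolation=cv2.INTER_CUBIC),alpha=2.2)
def box(h0,jj,kk,col,o=0):
    q=w2px(S,[p+a_*j+b*k+[0,0,h0] for a_,b in((o-jj,-kk),(o+jj,-kk),(o+jj,kk),(o-jj,kk))])
    cv2.polylines(a,[((q+.5-[x0,y0])*3.75).astype(np.int32)],True,col,1)
box(70,95,37.5,(0,0,255))
box(0,7.5,9.5,(255,0,0),g+7.5);box(0,7.5,9.5,(255,0,0),-g-7.5)
cv2.imwrite('pics/t6.png',a)
E
```

```text
(no output)
```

View pics/t6.png

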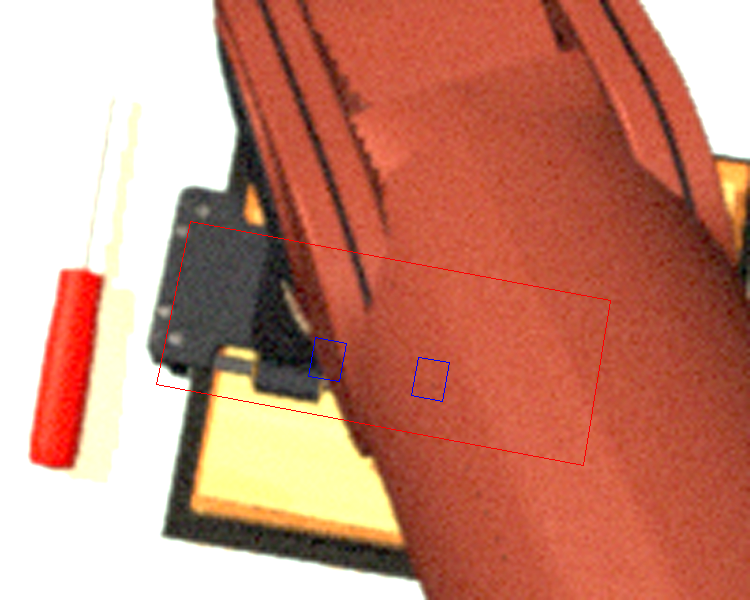

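Call:
{"name": "step_arm", "arguments": {
  "grip": [0.4, 0.4, 0.4, 0.4],
  "travel": [
    [0, 0, -0.03],
    [0, 0, -0.06],
    [0, 0, -0.08],
    [0, 0, -0.08]
  ],
  "twist": [0, 0, 0, 0]
}}

```text
time: 4.65
tool_pos: [576.8, 23.3, 44.4]
tcp_rot: [1.967, -2.448, -0.0]
wrist_force: [-0.4, 0.4, 0.4]
finger_gap: 0.403
```

```bash
python3 - <<'E'
from st import *
st()
E
```

```text
t 4.65 pos [576.78  23.34  44.44] yaw -102.44 F [-0.42  0.4   0.43] gap 35.1 j7 -2.06
```

Call:
{"name": "step_arm", "arguments": {
  "grip": [0.4, 0.4, 0.4, 0.4],
  "travel": [
    [0, 0, -0.02],
    [0, 0, -0.035],
    [0, 0, -0.05],
    [0, 0, -0.05]
  ],
  "twist": [0, 0, 0, 0]
}}

```text
time: 5.05
tool_pos: [576.7, 23.4, 42.4]
tcp_rot: [1.967, -2.448, -0.0]
wrist_force: [0.2, -1.0, 0.6]
finger_gap: 0.401
```

Call:
{"name": "step_arm", "arguments": {
  "grip": [0.4, 0.4, 0.4, 0.4, 0.4],
  "travel": [
    [0, 0, -0.025],
    [0, 0, -0.05],
    [0, 0, -0.075],
    [0, 0, -0.1],
    [0, 0, -0.1]
  ],
  "twist": [0, 0, 0, 0, 0]
}}

```text
time: 5.55
tool_pos: [576.6, 23.3, 38.2]
tcp_rot: [1.967, -2.448, -0.0]
wrist_force: [0.1, 0.5, 0.2]
finger_gap: 0.399
```

```bash
python3 - <<'E'
from st import *
s=st();S=cam('side')
a=cv2.convertScaleAbs(cv2.resize(S['image'][170:250,230:330,::-1],(750,600),interpolation=cv2.INTER_CUBIC),alpha=2.4)
cv2.imwrite('pics/s7.png',a)
E
```

```text
t 5.55 pos [576.62  23.34  38.16] yaw -102.44 F [0.1  0.51 0.17] gap 34.7 j7 -2.07
```

View pics/s7.png

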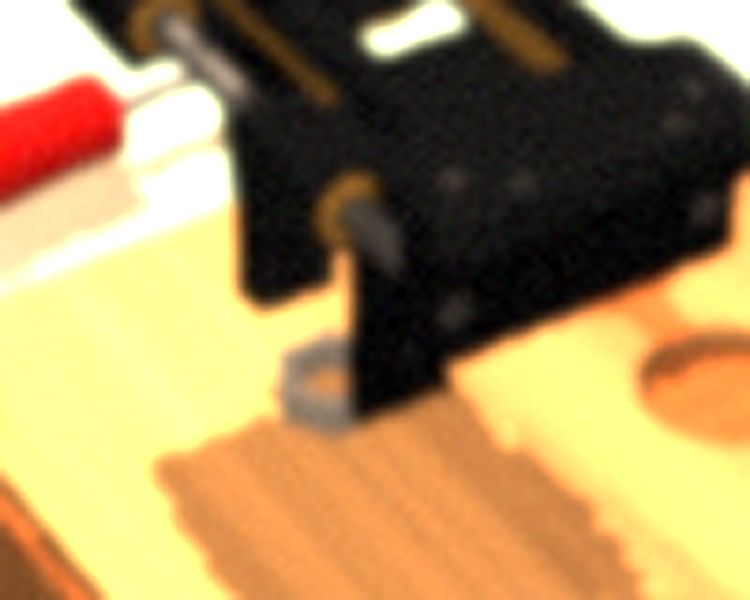

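Call:
{"name": "step_arm", "arguments": {
  "grip": [0.4, 0.4, 0.4, 0.4, 0.4, 0.4],
  "travel": [
    [0, 0, -0.025],
    [0, 0, -0.05],
    [0, 0, -0.075],
    [0, 0, -0.1],
    [0, 0, -0.12],
    [0, 0, -0.12]
  ],
  "twist": [0, 0, 0, 0, 0, 0]
}}

```text
time: 6.2
tool_pos: [576.6, 23.4, 33.3]
tcp_rot: [1.967, -2.447, -0.001]
wrist_force: [0.2, 0.1, 0.3]
finger_gap: 0.399
```

```bash
python3 - <<'E'
from st import *
s=st();S=cam('side')
a=cv2.convertScaleAbs(cv2.resize(S['image'][170:250,230:330,::-1],(750,600),interpolation=cv2.INTER_CUBIC),alpha=2.4)
cv2.imwrite('pics/s8.png',a)
E
```

```text
t 6.2 pos [576.58  23.36  33.3 ] yaw -102.43 F [0.21 0.06 0.27] gap 34.7 j7 -2.07
```

View pics/s8.png

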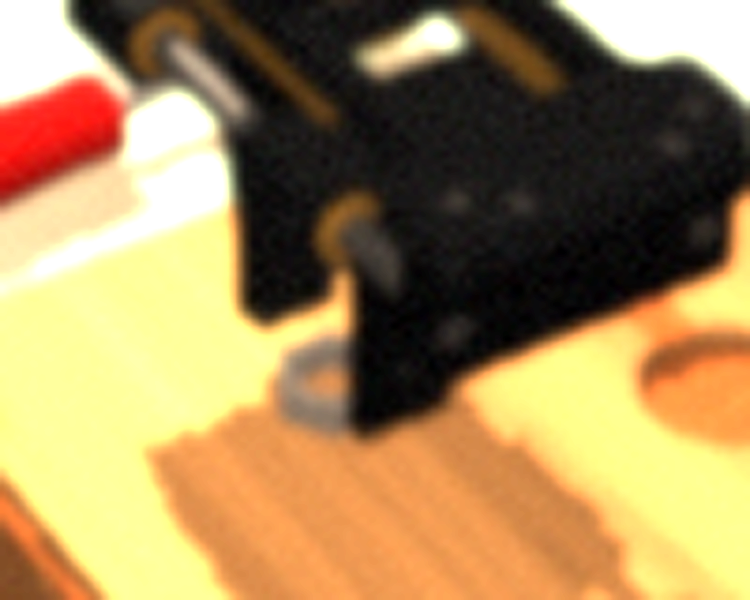

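Call:
{"name": "step_arm", "arguments": {
  "grip": [0.4, 0.4, 0.4, 0.4, 0.4, 0.4],
  "travel": [
    [0, 0, -0.02],
    [0, 0, -0.04],
    [0, 0, -0.06],
    [0, 0, -0.08],
    [0, 0, -0.1],
    [0, 0, -0.1]
  ],
  "twist": [0, 0, 0, 0, 0, 0]
}}

```text
time: 6.85
tool_pos: [576.5, 23.3, 29.2]
tcp_rot: [1.966, -2.447, -0.001]
wrist_force: [-0.9, 0.5, 0.0]
finger_gap: 0.4
```

Call:
{"name": "step_arm", "arguments": {
  "grip": [0.4, 0.4, 0.4, 0.4],
  "travel": [
    [0, 0, -0.015],
    [0, 0, -0.03],
    [0, 0, -0.04],
    [0, 0, -0.04]
  ],
  "twist": [0, 0, 0, 0]
}}

```text
time: 7.25
tool_pos: [576.5, 23.3, 27.5]
tcp_rot: [1.966, -2.447, -0.001]
wrist_force: [0.0, -0.0, 1.0]
finger_gap: 0.399
```

```bash
python3 - <<'E'
from st import *
s=st();S=cam('side')
a=cv2.convertScaleAbs(cv2.resize(S['image'][170:250,230:330,::-1],(750,600),interpolation=cv2.INTER_CUBIC),alpha=2.4)
cv2.imwrite('pics/s9.png',a)
E
```

```text
t 7.25 pos [576.48  23.35  27.54] yaw -102.44 F [ 0.05 -0.04  0.98] gap 34.7 j7 -2.07
```

View pics/s9.png

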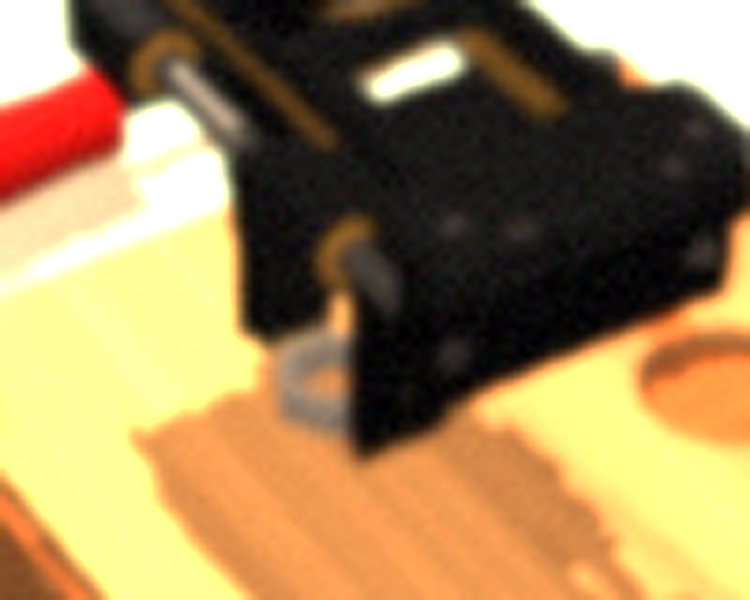

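Call:
{"name": "step_arm", "arguments": {
  "grip": [0.4, 0.4, 0.4],
  "travel": [
    [0, 0, -0.015],
    [0, 0, -0.03],
    [0, 0, -0.03]
  ],
  "twist": [0, 0, 0]
}}

```text
time: 7.6
tool_pos: [576.4, 23.3, 26.3]
tcp_rot: [1.966, -2.447, -0.001]
wrist_force: [-0.2, -0.3, -0.3]
finger_gap: 0.401
```

Call:
{"name": "step_arm", "arguments": {
  "grip": [0.4, 0.4, 0.4],
  "travel": [
    [0, 0, -0.015],
    [0, 0, -0.03],
    [0, 0, -0.03]
  ],
  "twist": [0, 0, 0]
}}

```text
time: 7.9
tool_pos: [576.4, 23.3, 25.0]
tcp_rot: [1.966, -2.447, -0.001]
wrist_force: [0.1, 0.3, 0.3]
finger_gap: 0.397
```

Call:
{"name": "step_arm", "arguments": {
  "grip": [0.4, 0.4, 0.4],
  "travel": [
    [0, 0, -0.01],
    [0, 0, -0.02],
    [0, 0, -0.025]
  ],
  "twist": [0, 0, 0]
}}

```text
time: 8.2
tool_pos: [576.4, 23.3, 23.9]
tcp_rot: [1.966, -2.447, -0.001]
wrist_force: [-0.9, 0.2, 0.8]
finger_gap: 0.401
```

```bash
python3 - <<'E'
from st import *
s=st();S=cam('side')
a=cv2.convertScaleAbs(cv2.resize(S['image'][170:250,230:330,::-1],(750,600),interpolation=cv2.INTER_CUBIC),alpha=2.4)
cv2.imwrite('pics/s10.png',a)
E
```

```text
t 8.2 pos [576.37  23.32  23.94] yaw -102.44 F [-0.89  0.19  0.78] gap 34.9 j7 -2.08
```

View pics/s10.png

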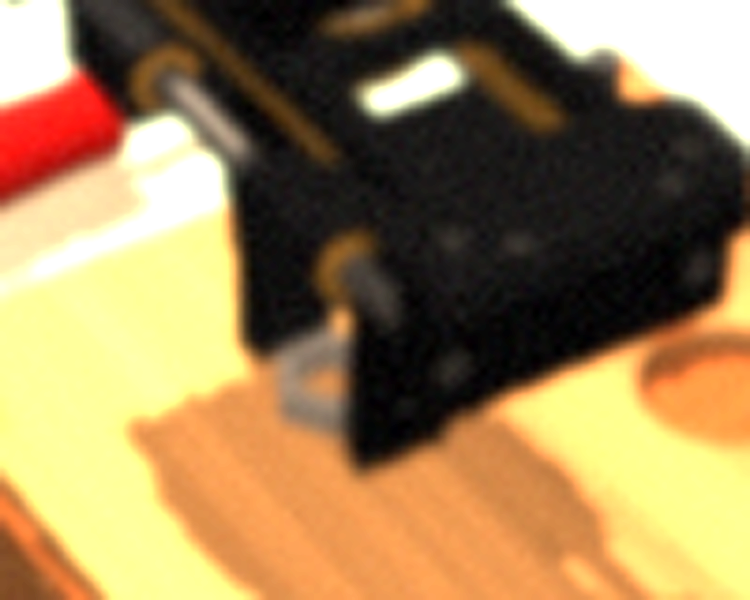

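Call:
{"name": "step_arm", "arguments": {
  "grip": [0.4, 0.4, 0.4],
  "travel": [
    [0, 0, -0.012],
    [0, 0, -0.024],
    [0, 0, -0.03]
  ],
  "twist": [0, 0, 0]
}}

```text
time: 8.55
tool_pos: [576.4, 23.3, 23.2]
tcp_rot: [1.966, -2.447, -0.001]
wrist_force: [-3.6, -0.2, 8.9]
finger_gap: 0.402
```

Call:
{"name": "step_arm", "arguments": {
  "grip": [0.4, 0.4, 0.4],
  "travel": [
    [0, 0, -0.01],
    [0, 0, -0.02],
    [0, 0, -0.025]
  ],
  "twist": [0, 0, 0]
}}

```text
time: 8.85
tool_pos: [576.5, 23.4, 23.2]
tcp_rot: [1.966, -2.447, -0.0]
wrist_force: [-5.5, -0.9, 13.4]
finger_gap: 0.401
```

Call:
{"name": "step_arm", "arguments": {
  "grip": [0.4, 0.35, 0.31, 0.28, 0.2, 0.2, 0.2],
  "travel": [
    [0, 0, 0.06],
    [0, 0, 0.06],
    [0, 0, 0.06],
    [0, 0, 0.06],
    [0, 0, 0.06],
    [0, 0, 0.06],
    [0, 0, 0.06]
  ],
  "twist": [0, 0, 0, 0, 0, 0, 0],
  "grip_force": 4
}}

```text
time: 9.55
tool_pos: [576.3, 23.3, 25.5]
tcp_rot: [1.966, -2.447, -0.0]
wrist_force: [-0.1, 0.2, 0.0]
finger_gap: 0.281
```

```bash
python3 - <<'E'
from st import *
s=st();S=cam('side')
a=cv2.convertScaleAbs(cv2.resize(S['image'][170:250,230:330,::-1],(750,600),interpolation=cv2.INTER_CUBIC),alpha=2.4)
cv2.imwrite('pics/s11.png',a)
E
```

```text
t 9.55 pos [576.34  23.32  25.46] yaw -102.44 F [-0.09  0.22  0.05] gap 24.4 j7 -2.08
```

View pics/s11.png

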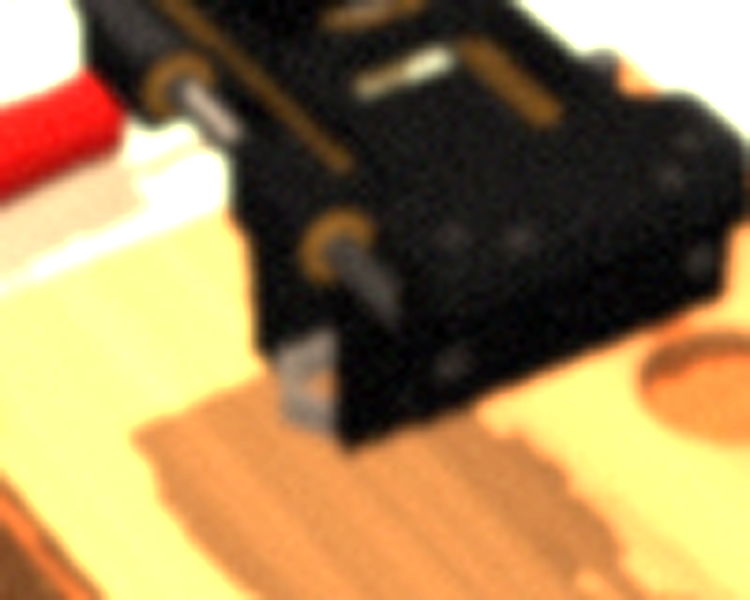

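Call:
{"name": "step_arm", "arguments": {
  "grip": [0.2, 0.2, 0.2, 0.2, 0.2, 0.2, 0.2, 0.2, 0.2, 0.2, 0.2, 0.2],
  "travel": [
    [-0.1, -0.1, 0],
    [-0.2, -0.3, 0],
    [-0.35, -0.5, 0],
    [-0.5, -0.75, 0],
    [-0.6, -1.0, 0],
    [-0.7, -1.25, 0],
    [-0.8, -1.5, 0],
    [-0.9, -1.75, 0],
    [-1.0, -1.95, 0],
    [-1.075, -2.1, 0],
    [-1.075, -2.155, 0],
    [-1.075, -2.155, 0]
  ],
  "twist": [0, 0, 0, 0, 0, 0, 0, 0, 0, 0, 0, 0]
}}

```text
time: 10.8
tool_pos: [533.5, -63.1, 25.5]
tcp_rot: [1.966, -2.447, -0.0]
wrist_force: [-0.1, 0.2, -0.4]
finger_gap: 0.272
```

```bash
cat > sv.py <<'E'
from st import *
import sys
s=st();S=cam('side')
x,y=int(sys.argv[2]),int(sys.argv[3])
a=cv2.convertScaleAbs(cv2.resize(S['image'][y:y+80,x:x+100,::-1],(750,600),interpolation=cv2.INTER_CUBIC),alpha=2.4)
cv2.imwrite(f'pics/{sys.argv[1]}.png',a)
E
python3 sv.py s12 250 220
```

```text
t 10.8 pos [533.47 -63.11  25.54] yaw -102.46 F [-0.07  0.15 -0.36] gap 23.7 j7 -1.89
```

View pics/s12.png

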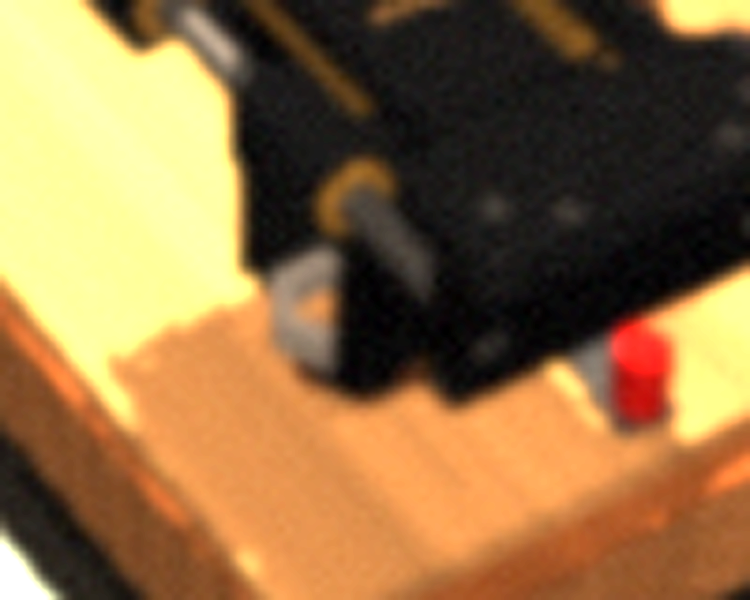

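Call:
{"name": "step_arm", "arguments": {
  "grip": [0.31, 0.31, 0.31, 0.31, 0.31, 0.31, 0.31, 0.31, 0.31, 0.31, 0.31, 0.31],
  "travel": [
    [0, 0, 0],
    [0, 0, 0],
    [-0.0085, -0.039, 0],
    [-0.017, -0.078, 0],
    [-0.0255, -0.117, 0],
    [-0.034, -0.156, 0],
    [-0.0425, -0.195, 0],
    [-0.051, -0.234, 0],
    [-0.0595, -0.273, 0],
    [-0.068, -0.312, 0],
    [-0.075, -0.342, 0],
    [-0.075, -0.342, 0]
  ],
  "twist": [0, 0, 0, 0, 0, 0, 0, 0, 0, 0, 0, 0]
}}

```text
time: 12.05
tool_pos: [530.5, -76.6, 25.5]
tcp_rot: [1.966, -2.447, -0.0]
wrist_force: [0.6, -1.0, 0.3]
finger_gap: 0.313
```

```bash
python3 sv.py s13 250 220
```

```text
t 12.05 pos [530.51 -76.58  25.52] yaw -102.45 F [ 0.6  -1.05  0.32] gap 27.3 j7 -1.86
```

View pics/s13.png

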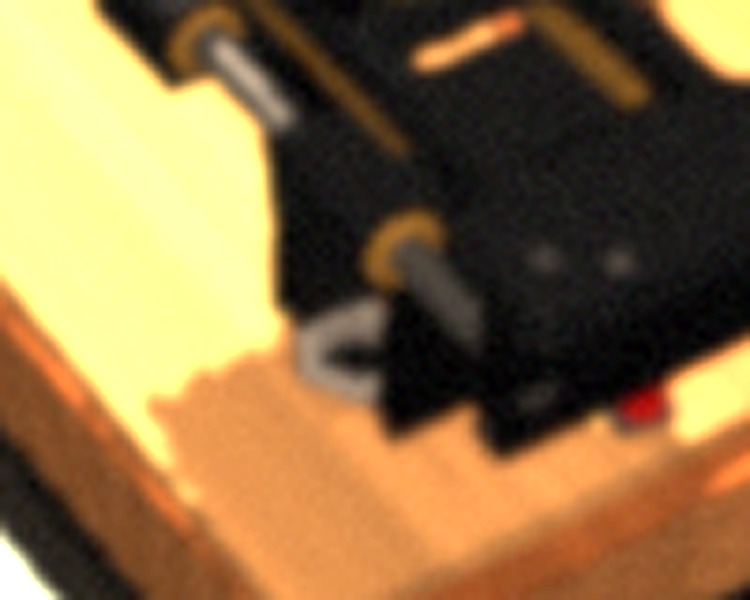

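Call:
{"name": "step_arm", "arguments": {
  "grip": [0.25, 0.2, 0.2, 0.2],
  "travel": [
    [0, 0, 0.01],
    [0, 0, 0.01],
    [0, 0, 0.01],
    [0, 0, 0.01]
  ],
  "twist": [0, 0, 0, 0],
  "grip_force": 3
}}

```text
time: 12.5
tool_pos: [530.6, -76.4, 25.9]
tcp_rot: [1.966, -2.447, -0.0]
wrist_force: [-0.0, -0.2, 0.0]
finger_gap: 0.206
```

Call:
{"name": "step_arm", "arguments": {
  "grip": [0.2, 0, 0, 0, 0, 0],
  "travel": [
    [0, 0, 0.4],
    [0, 0, 0.8],
    [0, 0, 1.2],
    [0, 0, 1.2],
    [0, 0, 1.2],
    [0, 0, 1.2]
  ],
  "twist": [0, 0, 0, 0, 0, 0],
  "grip_force": 10
}}

```text
time: 13.1
tool_pos: [529.9, -76.4, 73.0]
tcp_rot: [1.966, -2.446, -0.002]
wrist_force: [0.1, -0.6, -0.9]
finger_gap: 0.007
```

```bash
python3 sv.py s14 250 220; python3 - <<'E'
from st import *
S=load('side')
for P in([531.6,-70.7,45],[571.9,-80,50.5],[556.3,-121.6,65]):
  print(w2px(S,P)[0],(w2px(S,P)[0]+.5-[250,220])*7.5)
E
```

```text
t 13.1 pos [529.95 -76.37  73.01] yaw -102.43 F [ 0.1  -0.62 -0.93] gap 0.6 j7 -1.84
[297.89152844 265.36862833] [362.93646328 344.01471248]
[320.42906614 252.59360181] [531.96799606 248.20201355]
[335.32304628 265.281678  ] [643.67284712 343.36258501]
```

View pics/s14.png

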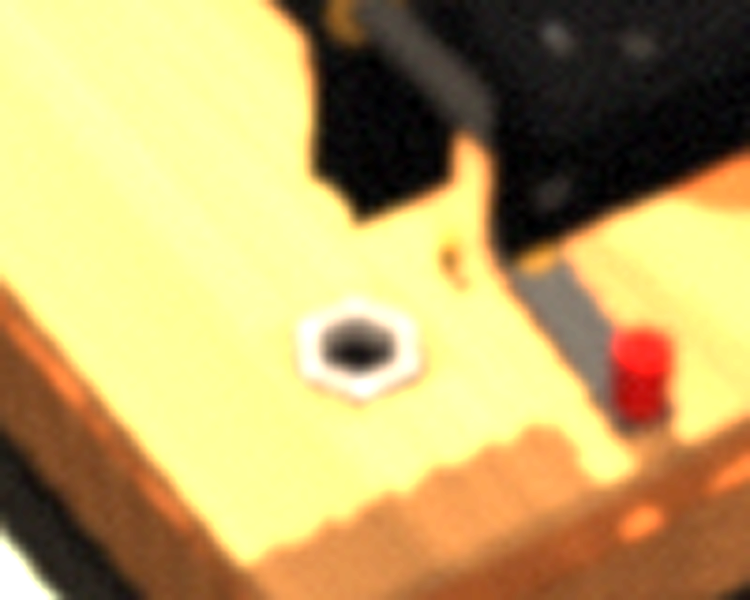

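Call:
{"name": "step_arm", "arguments": {
  "grip": [0.195, 0.195, 0.195, 0.195, 0.195, 0.195, 0.195],
  "travel": [
    [0.04, 0.14, 0],
    [0.04, 0.14, -0.3],
    [0.04, 0.14, -0.7],
    [0.04, 0.14, -1.0],
    [0.04, 0.14, -1.1],
    [0.04, 0.14, -1.1],
    [0.04, 0.14, -1.1]
  ],
  "twist": [0, 0, 0, 0, 0, 0, 0]
}}

```text
time: 13.85
tool_pos: [531.8, -70.7, 29.2]
tcp_rot: [1.966, -2.446, -0.002]
wrist_force: [0.7, -0.5, -0.8]
finger_gap: 0.194
```

Call:
{"name": "step_arm", "arguments": {
  "grip": [0.195, 0.195, 0.195, 0.195, 0.195],
  "travel": [
    [0, 0, -0.03],
    [0, 0, -0.06],
    [0, 0, -0.09],
    [0, 0, -0.1],
    [0, 0, -0.1]
  ],
  "twist": [0, 0, 0, 0, 0]
}}

```text
time: 14.35
tool_pos: [531.7, -70.7, 25.2]
tcp_rot: [1.966, -2.446, -0.002]
wrist_force: [-0.2, -0.3, -0.2]
finger_gap: 0.195
```

Call:
{"name": "step_arm", "arguments": {
  "grip": [0.195, 0.195, 0.195],
  "travel": [
    [0, 0, -0.01],
    [0, 0, -0.018],
    [0, 0, -0.018]
  ],
  "twist": [0, 0, 0]
}}

```text
time: 14.65
tool_pos: [531.8, -70.7, 24.7]
tcp_rot: [1.966, -2.447, -0.002]
wrist_force: [-0.8, 0.5, 3.9]
finger_gap: 0.194
```

Call:
{"name": "step_arm", "arguments": {
  "grip": [0.195, 0.195, 0.195, 0.195],
  "travel": [
    [0, 0, -0.01],
    [0, 0, -0.02],
    [0, 0, -0.02],
    [0, 0, -0.02]
  ],
  "twist": [0, 0, 0, 0]
}}

```text
time: 15.05
tool_pos: [531.9, -70.7, 24.6]
tcp_rot: [1.966, -2.446, -0.001]
wrist_force: [-3.3, -0.3, 10.1]
finger_gap: 0.197
```

Call:
{"name": "step_arm", "arguments": {
  "grip": [0.195, 0.195, 0.195, 0.195, 0.195, 0.195, 0.195, 0.195],
  "travel": [
    [0, 0, -0.019],
    [0, 0, -0.019],
    [0, 0, -0.019],
    [0, 0, -0.019],
    [0, 0, -0.019],
    [0, 0, -0.019],
    [0, 0, -0.019],
    [0, 0, -0.019]
  ],
  "twist": [0, 0, 0, 0, 0, 0, 0, 0]
}}

```text
time: 15.85
tool_pos: [531.9, -70.7, 24.6]
tcp_rot: [1.966, -2.446, -0.001]
wrist_force: [-4.4, -0.2, 11.1]
finger_gap: 0.197
```

Call:
{"name": "step_arm", "arguments": {
  "grip": [0.195, 0.195, 0.34, 0.34, 0.34, 0.34, 0.34, 0.34, 0.34, 0.34, 0.34, 0.34],
  "travel": [
    [0, 0, 0.4],
    [0, 0, 1.0],
    [0.1, -0.2, 1.3],
    [0.2, -0.45, 1.3],
    [0.3, -0.7, 1.3],
    [0.4, -0.95, 1.3],
    [0.5, -1.15, 1.3],
    [0.6, -1.3, 1.3],
    [0.6, -1.3, 1.3],
    [0.6, -1.3, 1.3],
    [0.6, -1.3, 1.3],
    [0.6, -1.3, 1.3]
  ],
  "twist": [0, 0.8, 2.1, 3.5, 4.9, 6.3, 7.7, 9.1, 10.5, 11.9, 13.2, 13.5]
}}

```text
time: 17.05
tool_pos: [555.8, -122.8, 76.3]
tcp_rot: [3.085, -0.579, 0.003]
wrist_force: [-0.0, -0.0, -0.4]
finger_gap: 0.344
```

```bash
python3 sv.py s15 270 210
```

```text
t 17.05 pos [ 555.78 -122.81   76.34] yaw -21.26 F [-0.04 -0.04 -0.38] gap 29.9 j7 -0.42
```

View pics/s15.png

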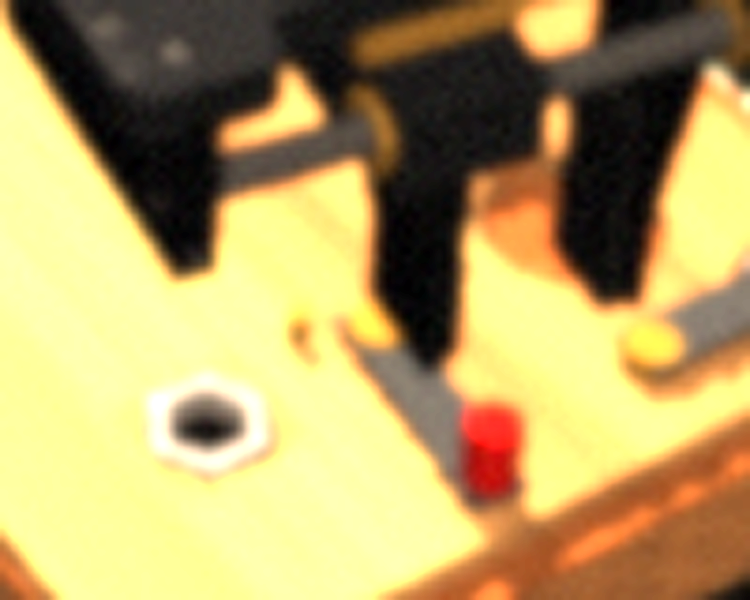

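Call:
{"name": "step_arm", "arguments": {
  "grip": [0.34, 0.34, 0.34, 0.34, 0.34, 0.34, 0.34],
  "travel": [
    [0, 0, -0.3],
    [0, 0, -0.6],
    [0, 0, -0.75],
    [0, 0, -0.85],
    [0, 0, -0.95],
    [0, 0, -1.05],
    [0, 0, -1.05]
  ],
  "twist": [0, 0, 0, 0, 0, 0, 0]
}}

```text
time: 17.8
tool_pos: [555.6, -122.8, 33.9]
tcp_rot: [3.084, -0.582, 0.002]
wrist_force: [0.3, -0.3, -0.4]
finger_gap: 0.343
```

```bash
python3 sv.py s16 270 210
```

```text
t 17.8 pos [ 555.58 -122.77   33.94] yaw -21.37 F [ 0.33 -0.29 -0.41] gap 29.8 j7 -0.45
```

View pics/s16.png

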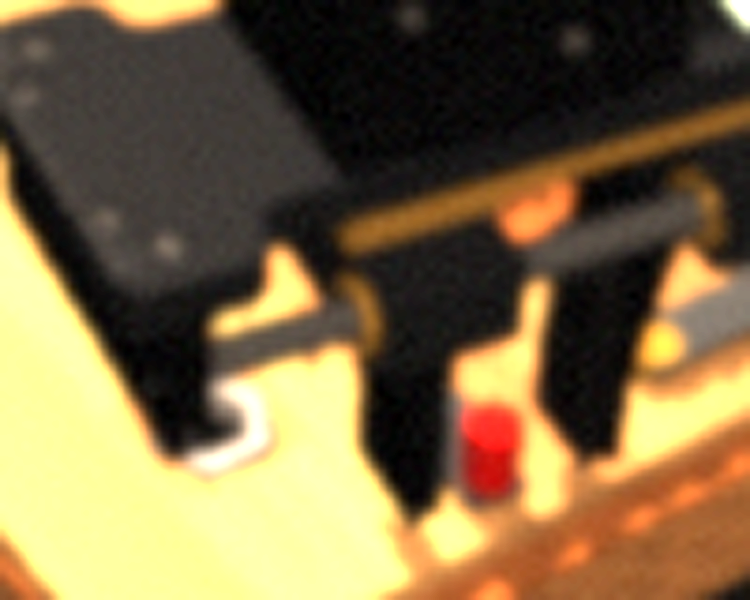

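```bash
python3 - <<'E'
from st import *
p=env.observe()['tool_pos'][:2];c=np.array([572.4,-79.8]);r=p-c;print(np.hypot(*r),np.degrees(np.arctan2(*r[::-1])))
for d in range(4,90,4):
    a=np.radians(-111.4-d);q=c+46*np.array([np.cos(a),np.sin(a)])-p;print(d,(q/40).round(3).tolist(),round(-d/6,2))
E
```

```text
46.09465343052225 -111.191064348219
4 [-0.077, 0.036] -0.67
8 [-0.148, 0.073] -1.33
12 [-0.216, 0.114] -2.0
16 [-0.282, 0.161] -2.67
20 [-0.344, 0.212] -3.33
24 [-0.402, 0.267] -4.0
28 [-0.457, 0.326] -4.67
32 [-0.507, 0.389] -5.33
36 [-0.552, 0.455] -6.0
40 [-0.593, 0.524] -6.67
44 [-0.629, 0.596] -7.33
48 [-0.66, 0.67] -8.0
52 [-0.686, 0.746] -8.67
56 [-0.706, 0.824] -9.33
60 [-0.721, 0.902] -10.0
64 [-0.73, 0.982] -10.67
68 [-0.733, 1.062] -11.33
72 [-0.731, 1.143] -12.0
76 [-0.724, 1.223] -12.67
80 [-0.711, 1.302] -13.33
84 [-0.692, 1.38] -14.0
88 [-0.668, 1.456] -14.67
```

Call:
{"name": "step_arm", "arguments": {
  "grip": [0.21, 0.21, 0.21, 0.21, 0.21, 0.21, 0.21, 0.21, 0.21, 0.21, 0.21, 0.21],
  "travel": [
    [0, 0, 0],
    [0, 0, 0],
    [0, 0, 0],
    [-0.077, 0.036, 0],
    [-0.148, 0.073, 0],
    [-0.216, 0.114, 0],
    [-0.282, 0.161, 0],
    [-0.344, 0.212, 0],
    [-0.402, 0.267, 0],
    [-0.457, 0.326, 0],
    [-0.507, 0.389, 0],
    [-0.507, 0.389, 0]
  ],
  "twist": [0, 0, 0, -0.67, -1.33, -2, -2.67, -3.33, -4, -4.67, -5.33, -5.33],
  "grip_force": 5
}}

```text
time: 19.05
tool_pos: [535.6, -107.6, 34.5]
tcp_rot: [2.803, -1.411, 0.003]
wrist_force: [0.4, -1.0, -1.8]
finger_gap: 0.208
```

```bash
python3 sv.py s17 250 210;python3 - <<'E'
from st import *
p=env.observe()['tool_pos'][:2];c=np.array([572.4,-79.8]);r=p-c;a0=np.degrees(np.arctan2(*r[::-1]));print(np.hypot(*r),a0)
for d in range(4,56,4):
    a=np.radians(a0-d);q=c+46*np.array([np.cos(a),np.sin(a)])-p;print(d,(q/40).round(3).tolist(),round(-d/6,2))
E
```

```text
t 19.05 pos [ 535.59 -107.63   34.49] yaw -53.42 F [ 0.43 -1.01 -1.83] gap 18.1 j7 -0.99
46.15681542053797 -142.93785792002743
4 [-0.043, 0.068] -0.67
8 [-0.084, 0.137] -1.33
12 [-0.121, 0.208] -2.0
16 [-0.152, 0.282] -2.67
20 [-0.179, 0.358] -3.33
24 [-0.199, 0.436] -4.0
28 [-0.215, 0.514] -4.67
32 [-0.225, 0.594] -5.33
36 [-0.229, 0.674] -6.0
40 [-0.228, 0.754] -6.67
44 [-0.221, 0.834] -7.33
48 [-0.208, 0.914] -8.0
52 [-0.19, 0.992] -8.67
```

View pics/s17.png

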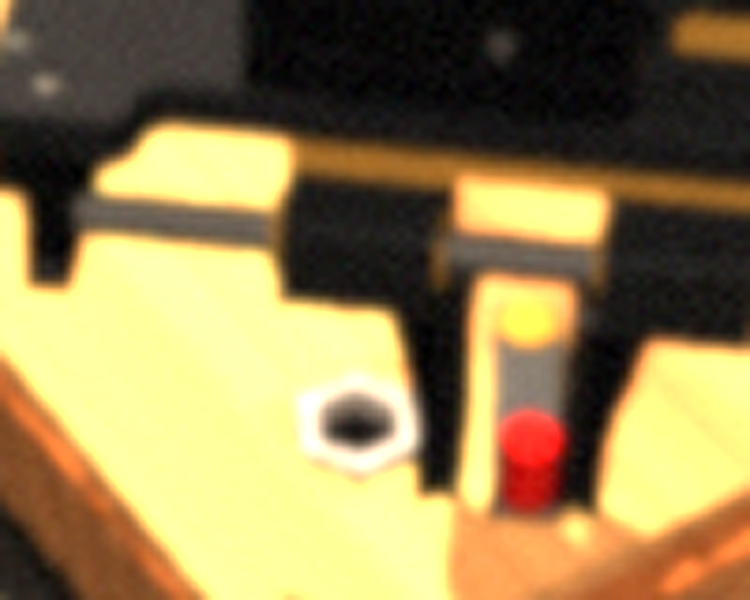

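Call:
{"name": "step_arm", "arguments": {
  "grip": [0.21, 0.21, 0.21, 0.21, 0.21, 0.21, 0.21, 0.21, 0.21, 0.21, 0.21],
  "travel": [
    [-0.043, 0.068, 0],
    [-0.084, 0.137, 0],
    [-0.121, 0.208, 0],
    [-0.152, 0.282, 0],
    [-0.179, 0.358, 0],
    [-0.199, 0.436, 0],
    [-0.215, 0.514, 0],
    [-0.225, 0.594, 0],
    [-0.229, 0.674, 0],
    [-0.228, 0.754, 0],
    [-0.228, 0.754, 0]
  ],
  "twist": [-0.67, -1.33, -2, -2.67, -3.33, -4, -4.67, -5.33, -6, -6.67, -6.67]
}}

```text
time: 20.2
tool_pos: [526.4, -77.6, 34.5]
tcp_rot: [2.155, -2.281, 0.0]
wrist_force: [0.2, -1.6, -0.1]
finger_gap: 0.211
```

```bash
python3 sv.py s18 250 210;python3 - <<'E'
from st import *
p=env.observe()['tool_pos'][:2];c=np.array([572.4,-79.8]);r=p-c;a0=np.degrees(np.arctan2(*r[::-1]));print(np.hypot(*r),a0)
for d in range(2,20,2):
    a=np.radians(a0-d);q=c+46*np.array([np.cos(a),np.sin(a)])-p;print(d,(q/40).round(3).tolist(),round(-d/6,2))
E
```

```text
t 20.2 pos [526.42 -77.59  34.46] yaw -93.25 F [ 0.24 -1.64 -0.1 ] gap 18.3 j7 -1.7
46.0852521683782 177.24748221570422
2 [0.005, 0.04] -0.33
4 [0.009, 0.08] -0.67
6 [0.014, 0.12] -1.0
8 [0.021, 0.159] -1.33
10 [0.029, 0.199] -1.67
12 [0.039, 0.238] -2.0
14 [0.05, 0.276] -2.33
16 [0.062, 0.314] -2.67
18 [0.075, 0.352] -3.0
```

View pics/s18.png

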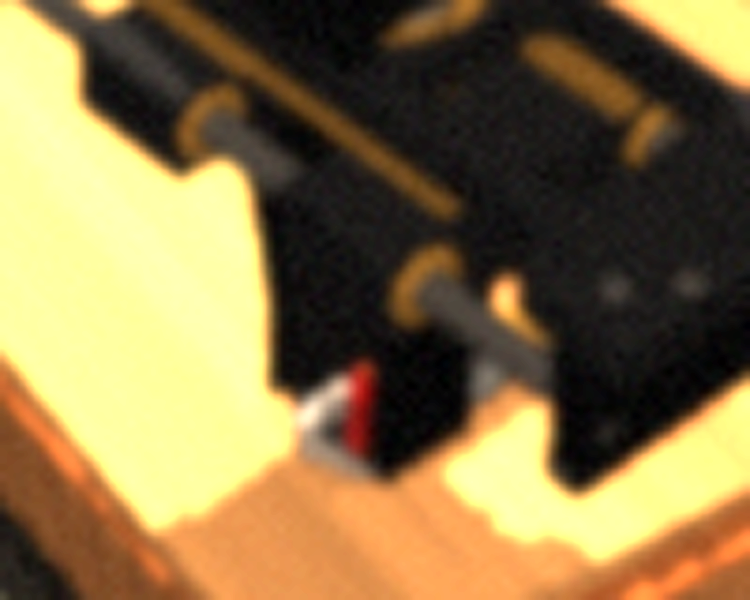

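Call:
{"name": "step_arm", "arguments": {
  "grip": [0.21, 0.21, 0.21, 0.21, 0.21, 0.21],
  "travel": [
    [0.005, 0.04, 0],
    [0.009, 0.08, 0],
    [0.014, 0.12, 0],
    [0.021, 0.159, 0],
    [0.029, 0.199, 0],
    [0.034, 0.22, 0]
  ],
  "twist": [-0.33, -0.67, -1, -1.33, -1.67, -1.8]
}}

```text
time: 20.85
tool_pos: [527.6, -69.3, 34.4]
tcp_rot: [1.935, -2.469, -0.0]
wrist_force: [0.1, -2.9, -1.1]
finger_gap: 0.21
```

Call:
{"name": "step_arm", "arguments": {
  "grip": [0.21, 0.21, 0.21],
  "travel": [
    [0.005, 0.02, 0],
    [0.01, 0.035, 0],
    [0.01, 0.035, 0]
  ],
  "twist": [0, 0, 0]
}}

```text
time: 21.15
tool_pos: [527.8, -68.0, 34.3]
tcp_rot: [1.936, -2.468, -0.001]
wrist_force: [-0.8, -2.9, 0.4]
finger_gap: 0.212
```

Call:
{"name": "step_arm", "arguments": {
  "grip": [0.21, 0.21, 0.21],
  "travel": [
    [0.005, 0.02, 0],
    [0.01, 0.035, 0],
    [0.01, 0.035, 0]
  ],
  "twist": [0, 0, 0]
}}

```text
time: 21.45
tool_pos: [527.8, -67.2, 34.3]
tcp_rot: [1.935, -2.467, -0.001]
wrist_force: [-2.0, -4.5, 0.7]
finger_gap: 0.213
```

```bash
python3 sv.py s19 250 210;python3 - <<'E'
from st import *
p=env.observe()['tool_pos'][:2];c=np.array([572.4,-79.8]);r=p-c;print(np.hypot(*r),np.degrees(np.arctan2(*r[::-1])))
E
```

```text
t 21.45 pos [527.83 -67.2   34.28] yaw -103.79 F [-2.01 -4.46  0.7 ] gap 18.5 j7 -1.89
46.286167832375526 164.2056558281545
```

View pics/s19.png

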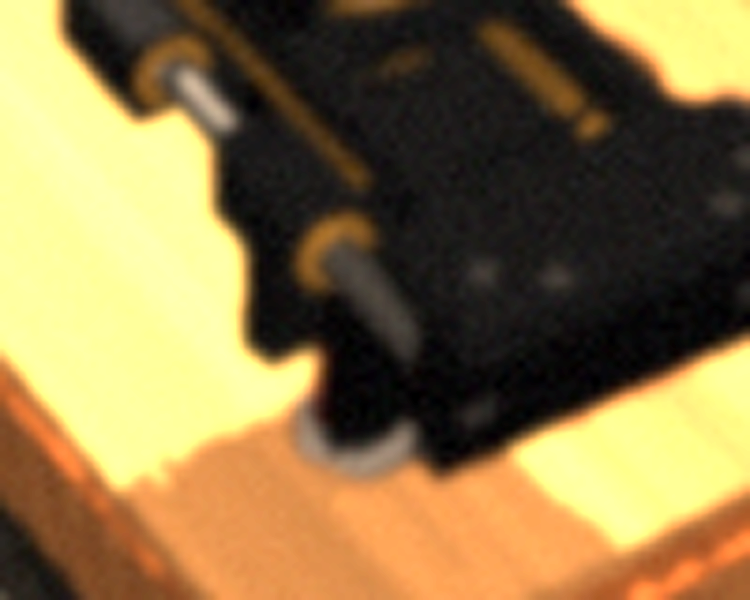

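Call:
{"name": "step_arm", "arguments": {
  "grip": [0.21, 0.21, 0.21, 0.21],
  "travel": [
    [0.005, 0.02, 0],
    [0.01, 0.04, 0],
    [0.01, 0.04, 0],
    [0.01, 0.04, 0]
  ],
  "twist": [0, 0, 0, 0]
}}

```text
time: 21.9
tool_pos: [527.9, -67.0, 34.3]
tcp_rot: [1.934, -2.467, 0.001]
wrist_force: [-2.6, -7.7, 1.9]
finger_gap: 0.214
```

Call:
{"name": "step_arm", "arguments": {
  "grip": [0.21, 0.21, 0.21, 0.21],
  "travel": [
    [0.005, 0.02, 0],
    [0.01, 0.04, 0],
    [0.01, 0.05, 0],
    [0.01, 0.05, 0]
  ],
  "twist": [0, 0, 0, 0]
}}

```text
time: 22.3
tool_pos: [527.8, -67.0, 34.2]
tcp_rot: [1.931, -2.466, 0.002]
wrist_force: [-2.8, -8.5, 1.5]
finger_gap: 0.207
```

Call:
{"name": "step_arm", "arguments": {
  "grip": [0.21, 0.25, 0.3, 0.34, 0.34, 0.34, 0.34, 0.34, 0.34, 0.34, 0.34, 0.34],
  "travel": [
    [-0.01, -0.04, 0],
    [-0.016, -0.075, 0],
    [-0.016, -0.075, 0],
    [-0.016, -0.075, 0],
    [-0.016, -0.075, 0],
    [-0.016, -0.075, 0.2],
    [-0.016, -0.075, 0.6],
    [-0.016, -0.075, 1.2],
    [-0.016, -0.075, 2.0],
    [-0.7, 0.5, 3.0],
    [-1.0, 1.2, 3.5],
    [-1.0, 2.0, 3.8]
  ],
  "twist": [0, 0, 0, 0, 0, 0, 0, 0, 0, 0, 0, 0]
}}

```text
time: 23.5
tool_pos: [487.5, 13.6, 189.4]
tcp_rot: [1.931, -2.469, 0.007]
wrist_force: [0.8, -0.7, -0.1]
finger_gap: 0.341
```

```bash
python3 sv.py s20 260 210; python3 - <<'E'
from st import *
views('v20',320,190,440,290,230,190,370,310)
E
```

```text
t 23.5 pos [487.5   13.58 189.41] yaw -103.95 F [ 0.8  -0.73 -0.1 ] gap 29.7 j7 -1.96
```

View pics/s20.png

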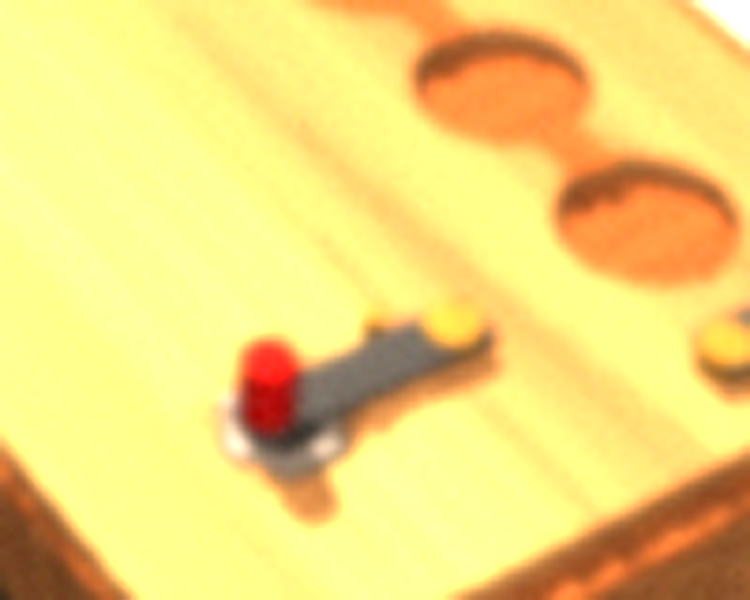

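View pics/v20.png

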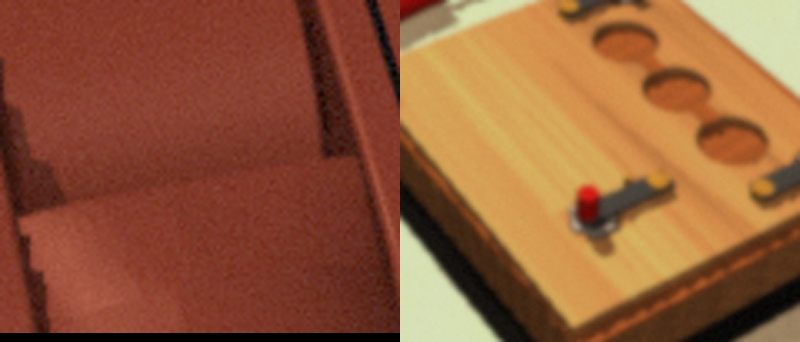

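```bash
python3 - <<'E'
from st import *
S=load('side')
k=px2w(S,np.array([270,357])/7.5+[260,210]-.5,65)[0];p=px2w(S,np.array([454,320])/7.5+[260,210]-.5,50.5)[0];d=k-p
print(k,p,np.hypot(*d[:2]),np.degrees(np.arctan2(d[1],d[0])))
st();print(env.hand_in())
E
```

```text
[527.06133483 -69.37433978  65.        ] [572.16182983 -78.95717639  50.5       ] 46.10732487003599 168.0043387888866
t 23.65 pos [488.39  15.37 188.08] yaw -103.64 F [-0.4  -0.61 -0.27] gap 29.8 j7 -1.96
the job is handed in; nothing more can be done
None
```

I handed the job in at 23.65 s: the nut is home in the pocket, pressed down, and the keeper is across it on its stop. `env.hand_in()` gives no verdict, so this rests on my own checks.

- **Moving the nut:** I gripped it lightly with about 4 N, slid it over the wood without lifting, then loosened the fingers and nudged it until it dropped into the pocket. Afterwards the jaws closed past 24 mm above it, and pictures showed it flush.
- **Bedding:** I pressed it down with 10–11 N for about 0.8 s. Contact came about 1.5 mm above sheet level, as it should for a nut that is home.
- **Keeper:** I swung it by the red knob until the push rose to about 8–9 N with no further movement. The last side picture puts it at 168.0° against an expected 167.6°, about 0.01 rad off. The tab lies across the nut, touching the stop pin.
- **Forces and other objects:** The highest wrist force I read was about 14.5 N, on the first touch of the wood. That reading came only at the end of each move. I never touched the foot, driver or jar, but did not re-check them at the end.

**Checks that disagreed:**
- The finger tips turned out to be about 20 mm above the reported TCP height. The first downward feel was therefore slow, and all later heights were set from that touch.
- The arm blocked the top camera at the end, so the final check used the side view only.

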